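# Shut the sample safe and pin its shutter

### The arm

A 6-joint arm with a two-finger parallel gripper is mounted at the origin on the work surface. World frame = base frame: x ahead of the robot, y to its left, z up, the work surface at z = 0. Lengths are in mm, angles in rad, forces in N, time in s.
With the tool pointing down it reaches from about 400 to 925 mm from the base axis. Payload 12.5 kg.
Tool frame: the origin (TCP) lies between the finger pads; the fingertips stand 19 mm ahead of it and the grasp point (between the pads) is the TCP (env.tips_ahead is the distance from the TCP to the fingertips, in mm); z points along the fingers, y is the line along which they close (so a half turn about z gives the same grasp; the last joint's range is limited). The gripper opens to 95 mm and grips with 3 to 60 N. Pads are 20 mm wide; open, the fingers measure 119 mm over their backs; the gripper's body (75 mm by 180 mm) begins 59 mm behind the grasp point.
Start: joints at [1.123, 0.491, 1.559, -0, 1.092, -0.106], TCP at [209.474, 588.87, 207.561] pointing down, gripper open.
Joint ranges: [-3.1, 3.1], [-0.84, 2.19], [0.05, 2.79], [-1.13, 4.28], [0.06, 2.93], [-2.69, 2.69]. Speed limits (rad/s): [2.22, 2.22, 2.79, 3.14, 3.14, 3.14].

### API

Orientations are given as [roll, pitch, yaw] about the fixed x, y, z axes, in that order (R = Rz(yaw) Ry(pitch) Rx(roll)).
In Python, from cell import env gives the robot as it stands.
- The arm moves only by the shell command python3 -m crank 'ROWS'. ROWS is JSON, a list of rows, each a list of 5 numbers: the shift along the tool's x, y, z in mm, then the turn about the tool's z in degrees, then the finger opening in mm, from 0 to 95.1. In form: [[dx, dy, dz, yaw, grip], ...]. A call has 1 to 10 rows; each row is the pose to reach, as a shift and turn from the pose commanded when the call began, along the tool's axes at that moment; what a row does not reach only later rows make up. A row lasts 1/12 s, in which the tool goes at most 41.7 mm and 7.16 degrees, less where a joint would pass 70% of its speed; a pose out of reach is approached as far as the arm can. A call with a gripper value outside its range is refused whole. The fingers move at their own pace and stop on an object; the grip force is fixed at half the most. Time passes only in rows, so rows that repeat a pose let the fingers close. It gives the time, the measured TCP pose, the force, the opening and the grip force at its end, in the units of the state.
- env.state(): the state, without advancing time (a new reading comes with each control period).
- env.read_camera(name): name is "scene" or "top"; returns a dict with "img" (480x640x3 uint8, blue, green, red), "K" (3x3 intrinsics, pixels), "k1" (the pictures are not rectified: a ray, as slopes to the right and down, at radius r is drawn at 1 + k1 r^2 times it, then the intrinsics apply), "pose" (4x4, takes a point from camera to world coordinates). Camera axes: x right, y down, z forward; pixel columns grow to the right and rows downward; lengths in mm; the calibration is good to about 2 mm. A picture is of the moment at which its call begins. There is no depth.
- env.job_done(): hands the job in; it is judged then, once.
The state is a dict: "t": time; "joints": joint angles; "qvel": joint speeds; "tau": joint torques, N m; "eef_pos": TCP position; "tcp_rot": TCP orientation; "ft_force": force on the tool from outside, world axes, zero at the start; "moment": the same for the moment, N m; "opening": opening from 0.0 (shut) to 1.0 (fully open); "grip_force": force on a finger pad.
Only numpy, scipy, OpenCV 4.12 (cv2) and the standard library are available. Lean on these libraries where they do the work, as an engineer would, in place of code of your own. Each camera call takes 0.05 s, during which the arm holds its last target. There are 200 camera calls.

### The job

Slide the blue shutter of the sloping sample safe fully shut, then lock it by pushing the red pin all the way home through the yellow clevis and the shutter's tongue, and let go of it. Do not pull the blue or green pin out of the stand, and do not knock over or shove the other things on the bench.

Things in the scene. Friction and masses are not known exactly. Their poses are not given: they have to be found in the camera images.
- safe: Fixed white sample safe, 340 wide (y) x 250 deep x 160 mm high; origin at its underside, below the middle of its sloping front; z up, +x to its back. The front slopes at 26 degrees, from 52 mm high at x = -108 to 158 mm at x = +108, then a flat top to x = +140. Two guide rails along y stand 31 mm off the slope.
- lock_hole (a point): Mouth of the hole in the yellow clevis's top face, at the safe's -y end. Axes: x up the slope, y the way the shutter opens, z out of the slope = hole axis, 26 deg from vertical. Clevis 90 (x) x 50 mm (y); 10 mm cheeks at z 0 to -10 and -24 to -34, slope at -54. Holes 16.5 mm, chamfered; the shutter's tongue between the cheeks has the same hole, in line only when fully shut.
- shutter (a joint): Blue sliding shutter of the safe, m: 0 = fully shut against its stop (moving towards the clevis, along -y of lock_hole), up to 0.11 = open. It stays where left; about 3 N of friction to slide.
- shutter_handle (a point): Middle of the outer (top) end of the white grip block on the shutter; moves with it, axes as lock_hole. The block is 70 mm (x) x 14 mm (y) and stands 42 mm out of the shutter (z from -42 to 0 mm). With the shutter shut it is 110 mm along +y from the lock hole.
- pin_stand: Fixed grey block, 190 (x) x 60 (y) x 65 mm high, origin at the centre of its underside. Three 25 mm holes on its x axis at -60, 0 and +60 mm, each holding an upright pin, in any order. It stands on the left or the right of the safe.
- red_pin: The safe's lock pin, loose, 0.07 to 0.14 kg: round red grip 26 mm across on a steel flange 32 mm across and 5 mm thick; below it a steel shaft 14 mm across, 50 mm long, the last 10 mm tapering to 7 mm. Origin at the flange's underside, z from shaft to grip; grip from z = 5 to 45 mm. In the stand the flange rests on the block's top.
- blue_pin: Like the red pin with a blue grip, but the shaft is 20 mm thick: does not fit the clevis. Leave it in the stand.
- green_pin: Like the red pin with a green grip, but the shaft is only 25 mm long: too short. Leave it in the stand.
- dish_rack: Fixed dark wire rack with four aluminium dishes, 150 x 120 x 43 mm, on the other side of the safe from the pin stand; origin centre of underside.
- reagent_bottle: Loose amber bottle, 60 mm in diameter, 145 mm tall, in front of the safe; origin centre of underside.
- weighing_jar: Loose glass jar with white lid, 60 mm in diameter, 70 mm tall, in front of the safe; origin centre of underside.
- brush: Loose brush, 180 mm long, lying on the bench in front of the safe, pointing at it.
- beaker: Loose glass beaker, 70 mm in diameter, 90 mm tall, right behind the safe's side; origin centre of underside.
- wash_bottle: Loose white wash bottle, 70 mm in diameter, 170 mm tall, left behind the safe's side; origin centre of underside.
There are look-alikes about, which are no part of the job. What is shaped like the red_pin but purple or white is not meant.

How it is judged:
By the outcome, as a careful person would: the job done as asked, in the order asked, and still so for the second after the job is handed in, with the robot touching nothing.
It also fails if it takes over 58 s, if anything falls off the work surface, if the arm or the gripper's body presses on something with over 40 N, if the wrist force passes 120 N, or if a joint passes its speed limit or range.

## Working session

There is one attempt and no reset: what is moved stays moved. The work goes in short steps, Python scripts to look and compute and a shell command to move; the robot and the scene stay as the last step left them, time stands still between calls to the robot, and variables do not carry over. Pictures are saved under pics/ and viewed, at most 10 in all, crops included, and the job is handed in when it is done.

```bash
ls; mkdir -p pics
cat > h.py <<'E'
import numpy as np,cv2
from cell import env
def grab():
    return {n:env.read_camera(n) for n in("scene","top")}
def ray(c,u,v):
    K=c["K"];d=np.array([(u-K[0,2])/K[0,0],(v-K[1,2])/K[1,1]]);s=d.copy()
    for _ in range(20): s=d/(1+c["k1"]*(s@s))
    T=np.array(c["pose"]);r=T[:3,:3]@np.array([*s,1]);return T[:3,3],r/np.linalg.norm(r)
def onz(c,u,v,z):
    o,r=ray(c,u,v);return o+r*(z-o[2])/r[2]
def tri(a,ua,b,ub):
    o1,r1=ray(a,*ua);o2,r2=ray(b,*ub)
    s=np.linalg.lstsq(np.c_[r1,-r2],o2-o1,rcond=None)[0]
    p,q=o1+s[0]*r1,o2+s[1]*r2;return (p+q)/2,np.linalg.norm(p-q)
def proj(c,p):
    T=np.array(c["pose"]);q=T[:3,:3].T@(np.array(p)-T[:3,3]);s=q[:2]/q[2];s=s*(1+c["k1"]*(s@s))
    return c["K"][0,0]*s[0]+c["K"][0,2],c["K"][1,1]*s[1]+c["K"][1,2]
E
python3 - <<'E'
from h import *
import pickle
g=grab();pickle.dump(g,open("g0.pkl","wb"))
for n in g: cv2.imwrite(f"pics/{n}0.png",g[n]["img"]);print(n,g[n]["K"],g[n]["k1"],np.round(g[n]["pose"],3))
print(env.state())
E
```

```text
pics
scene [[472.42186243   0.         319.17395969]
 [  0.         472.42186243 241.48006783]
 [  0.           0.           1.        ]] -0.03436399664237933 [[-4.320000e-01  5.160000e-01 -7.390000e-01  1.366569e+03]
 [ 9.020000e-01  2.360000e-01 -3.620000e-01  4.188490e+02]
 [-1.200000e-02 -8.230000e-01 -5.680000e-01  7.462260e+02]
 [ 0.000000e+00  0.000000e+00  0.000000e+00  1.000000e+00]]
top [[519.60617035   0.         319.0756567 ]
 [  0.         519.60617035 237.75773052]
 [  0.           0.           1.        ]] -0.13554763254894855 [[ 8.000000e-03 -9.880000e-01  1.560000e-01  3.887720e+02]
 [-1.000000e+00 -1.200000e-02 -2.500000e-02  2.244600e+01]
 [ 2.600000e-02 -1.560000e-01 -9.870000e-01  1.273927e+03]
 [ 0.000000e+00  0.000000e+00  0.000000e+00  1.000000e+00]]
{'t': 0.1, 'joints': array([ 1.12341275e+00,  4.91475545e-01,  1.55937642e+00,  4.96973331e-06,
        1.09169802e+00, -1.05586935e-01]), 'qvel': array([ 0.00057326, -0.0004384 , -0.00113887, -0.00114543,  0.000111  ,
       -0.00028725]), 'tau': array([ 4.27892403e-03, -6.13624549e+01, -2.58603036e+01,  6.94208918e-02,
        4.70032543e-02, -4.95170309e-05]), 'eef_pos': array([209.36379004, 588.66182218, 207.0390956 ]), 'tcp_rot': array([-3.14064111e+00, -1.05277868e-04,  2.79979367e+00]), 'ft_force': array([-0.30821098, -0.49033253, -0.52593529]), 'moment': array([0.01228443, 0.01451964, 0.02162019]), 'grip_force': 0.0, 'opening': 0.9982417927272483}
```

View pics/scene0.png

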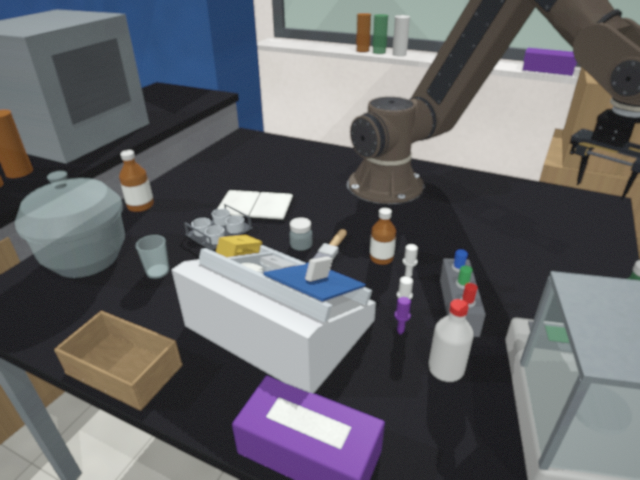

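View pics/top0.png

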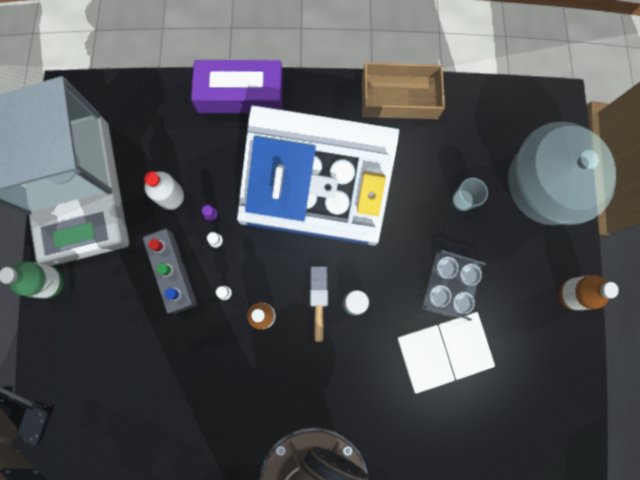

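Candidates for the red pin, in top-view pixels:
- Red grip in the stand at (155,244). It is shaped like the pin and sits in the stand, so I choose this one.
- Red wash-bottle cap at (152,180).
- Purple look-alike at (209,212).
- White look-alikes at (214,240) and (223,293).

The other pins in the stand are green at (163,269) and blue at (172,294). The shutter handle is at (278,181) and the clevis hole at (373,195). I'll check the choice in close crops.

Run:
```python
from h import *
import pickle
g=pickle.load(open("g0.pkl","rb"));t,s=g["top"]["img"],g["scene"]["img"]
def cr(i,x,y,w,h,k): return cv2.resize(i[y:y+h,x:x+w],(w*k,h*k),interpolation=cv2.INTER_CUBIC)
a=cr(t,240,120,160,120,3)[:,:]      # 480x360
b=cr(t,135,165,60,120,3)[:, :]     # 180x360
c=cr(s,170,225,200,80,3)              # 600x240
d=cr(s,440,240,60,80,3)
m=np.zeros((600,800,3),np.uint8);m[:360,:480]=a;m[:360,500:680]=b;m[360:,:600]=c;m[360:,610:790]=d
cv2.imwrite("pics/m1.png",m)
for n,i in(("top",t),("scene",s)):
    hsv=cv2.cvtColor(i,cv2.COLOR_BGR2HSV)
    for nm,lo,hi in(("red",(0,120,70),(6,255,255)),("red2",(174,120,70),(180,255,255)),("green",(50,120,60),(80,255,255)),("yel",(20,140,90),(32,255,255)),("blue",(105,150,60),(120,255,255))):
        _,_,st,ce=cv2.connectedComponentsWithStats(cv2.inRange(hsv,lo,hi))
        print(n,nm,[(st[k].tolist(),ce[k].round(1).tolist()) for k in range(1,len(st)) if st[k][4]>25])
```

```text
top red [([144, 171, 16, 15, 174], [151.4, 178.4]), ([149, 240, 13, 11, 99], [155.2, 244.6])]
top red2 []
top green [([157, 264, 13, 10, 106], [162.7, 268.9])]
top yel [([358, 174, 27, 41, 790], [370.8, 193.9])]
top blue [([246, 137, 69, 83, 4103], [279.4, 177.6]), ([248, 224, 27, 5, 35], [260.0, 226.1]), ([165, 289, 13, 10, 108], [170.9, 293.6])]
scene red [([450, 283, 28, 33, 464], [463.5, 300.5])]
scene red2 []
scene green [([459, 266, 13, 18, 159], [464.5, 274.2])]
scene yel [([216, 235, 46, 21, 684], [238.0, 245.0])]
scene blue [([0, 0, 262, 130, 12859], [182.8, 42.5]), ([455, 249, 13, 19, 190], [460.2, 257.1]), ([266, 266, 98, 34, 1414], [315.7, 282.5])]
```

View pics/m1.png

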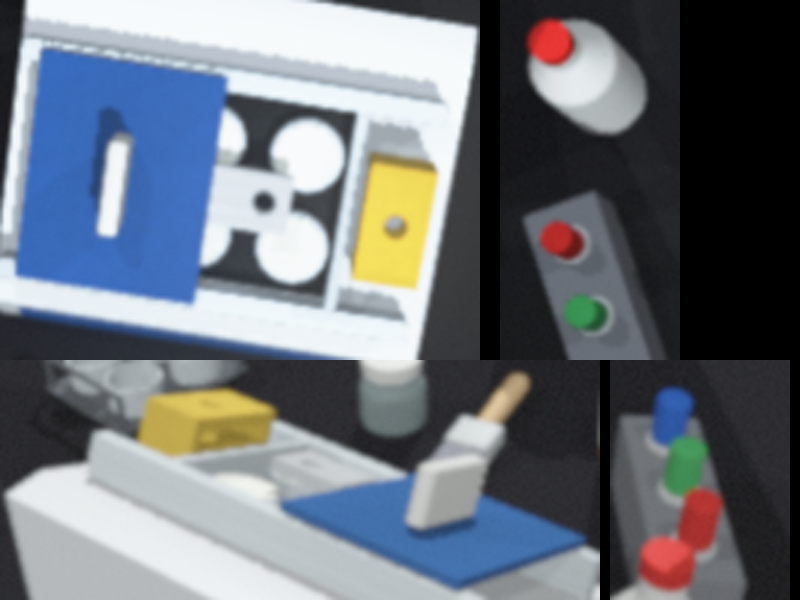

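The crops show the red pin in the stand, at top (154,244) and scene (471,286), separate from the wash-bottle cap. The clevis hole is at top (371.7,195.3) and scene (240,238.5). The handle end is at top (277.7,182.3) and scene (319,259.5).

Run:
```python
from h import *
import pickle
g=pickle.load(open("g0.pkl","rb"));t,s=g["top"],g["scene"]
f=lambda a,b:print(np.round(tri(t,a,s,b)[0],1),round(tri(t,a,s,b)[1],1))
f((371.7,195.3),(240,238.5));f((277.7,182.3),(319.3,259.3));f((154,244.3),(471.3,285.7))
print("pin top z110",onz(t,154,244.3,110)[:2], onz(s,471.3,285.7,110)[:2])
for z in(155,160): print(onz(t,371.7,195.3,z),onz(t,277.7,182.3,z))
# stand dir via red/blue/green centroids at z~95; safe yaw from back edge & front edges
R,G,B=[onz(t,*p,95)[:2] for p in((155.2,244.6),(162.7,268.9),(170.9,293.6))];print(R,G,B,np.degrees(np.arctan2(*(R-B)[::-1])))
# shutter left edge corners top: montage(42,50),(18,275)
c=[onz(t,240+x/3,120+y/3,z) for x,y,z in((42,50,150),(18,275,95),(228,78,150),(195,302,95))]
for a in c: print(a.round(0))
d=c[0]-c[1];print("yaw",np.degrees(np.arctan2(d[1],d[0])), [np.degrees(np.arctan2(-(c[i]-c[i+2])[0],(c[i]-c[i+2])[1])) for i in(0,1)])
print("rows yaw tool", np.degrees(env.state()["tcp_rot"]))
```

```text
[ 661.8 -121.9  157.1] 0.7
[682.9  85.  178.1] 1.8
[552.6 370.4 109.6] 2.6
pin top z110 [552.79002553 368.99488155] [552.38445492 371.60815523]
[ 662.1310543  -121.81594141  155.        ] [688.74124296  87.11909796 155.        ]
[ 660.90952908 -121.17129931  160.        ] [687.40080831  86.83009966 160.        ]
[554.24166635 370.59764594] [498.33333646 350.07151156] [442.31540003 328.43414825] 20.64178314668495
[797. 144. 150.]
[634. 162.  95.]
[776.   3. 150.]
[614.  26.  95.]
yaw -6.568656171722271 [np.float64(-8.213982985710823), np.float64(-8.127420116861991)]
rows yaw tool [-1.79945481e+02 -6.03197748e-03  1.60416361e+02]
```

```bash
cat >> h.py <<'E'
def to(x,y,z,yaw=None):
    s=env.state();w=s["tcp_rot"][2];d=np.array([x,y,z])-s["eef_pos"];c,n=np.cos(w),np.sin(w)
    print("t",round(s["t"],2),"pos",s["eef_pos"].round(1),"rot",np.degrees(s["tcp_rot"]).round(1),"row",np.round([d[0]*c+d[1]*n,d[0]*n-d[1]*c,-d[2],0 if yaw is None else (np.degrees(w)-yaw+180)%360-180],1),"F",s["ft_force"].round(1),"op",round(s["opening"]*95.1,1),"g",round(s["grip_force"],1))
E
python3 -m crank '[[-620,-280,0,-12,95],[-620,-280,0,-12,0],[-620,-280,0,-12,0],[-620,-280,0,-12,0],[-620,-280,0,-12,0],[-620,-280,0,-12,0],[-620,-280,0,-12,0],[-620,-280,0,-12,0],[-620,-280,0,-12,0],[-620,-280,0,-12,0]]'
python3 -c "
from h import *
to(699,117,207,172.5)"
```

```text
t: 0.93
eef_pos: [509.8, 299.3, 207.4]
tcp_rot: [-3.142, -0.0, 3.009]
ft_force: [-0.1, 0.2, 0.7]
opening: 0.429
grip_force: 0.0
t 0.93 pos [509.8 299.3 207.4] rot [-180.    -0.   172.4] row [-2.116e+02 -1.557e+02  4.000e-01 -1.000e-01] F [-0.1  0.2  0.7] op 40.8 g 0.0
```

```bash
python3 -m crank '[[-212,-156,0,0,0],[-212,-156,0,0,0],[-212,-156,0,0,0],[-212,-156,0,0,0],[-212,-156,0,0,0],[-212,-156,0,0,0],[-212,-156,0,0,0],[-212,-156,0,0,0],[-212,-156,0,0,0],[-212,-156,0,0,0]]'
python3 - <<'E'
from h import *
to(699,117,162,172.5)
g=grab()
m=np.hstack([cv2.resize(g["top"]["img"][120:240,220:400],(540,360)),np.zeros((360,4,3),np.uint8)])
s=cv2.resize(g["scene"]["img"][190:310,240:380],(420,360))
o=np.zeros((600,800,3),np.uint8);o[:300,:400]=cv2.resize(m,(400,300));o[:300,400:]=cv2.resize(s,(400,300));cv2.imwrite("pics/p2.png",o[:300])
E
```

```text
t: 1.77
eef_pos: [697.4, 119.4, 207.3]
tcp_rot: [3.141, -0.001, 3.01]
ft_force: [0.4, 0.8, 0.4]
opening: 0.007
grip_force: 0.0
t 1.77 pos [697.4 119.4 207.3] rot [ 1.800e+02 -1.000e-01  1.725e+02] row [-1.9 -2.2 45.3 -0. ] F [0.4 0.8 0.4] op 0.7 g 0.0
```

View pics/p2.png

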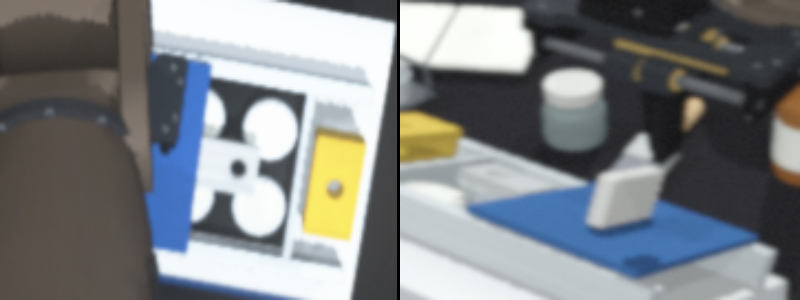

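The finger stands on the +y side of the handle (scene crop 665,150, with the handle at 625,195). Going down.

```bash
python3 -m crank '[[0,0,20,0,0],[0,0,35,0,0],[0,0,45,0,0],[0,0,45,0,0],[0,0,45,0,0]]'; python3 -m crank '[[0,-10,0,0,0],[0,-20,0,0,0],[0,-30,0,0,0],[0,-40,0,0,0],[0,-50,0,0,0],[0,-60,0,0,0],[0,-60,0,0,0]]'
```

```text
t: 2.28
eef_pos: [698.0, 119.1, 162.7]
tcp_rot: [3.142, -0.0, 3.01]
ft_force: [-0.5, -0.6, 1.0]
opening: 0.003
grip_force: 0.0
t: 2.87
eef_pos: [690.3, 56.4, 162.8]
tcp_rot: [-3.141, 0.0, 3.008]
ft_force: [0.2, -0.0, -0.4]
opening: 0.006
grip_force: 0.0
```

```bash
python3 -m crank '[[0,-10,0,0,0],[0,-20,0,0,0],[0,-30,0,0,0],[0,-40,0,0,0]]';python3 -m crank '[[0,-3,0,0,0],[0,-6,0,0,0],[0,-6,0,0,0]]';python3 - <<'E'
from h import *
g=grab();o=np.hstack([cv2.resize(g["top"]["img"][120:240,220:400],(400,300)),cv2.resize(g["scene"]["img"][190:310,200:360],(400,300))]);cv2.imwrite("pics/p3.png",o)
E
```

```text
t: 3.2
eef_pos: [684.7, 18.5, 162.4]
tcp_rot: [3.141, -0.001, 3.009]
ft_force: [-1.5, 3.6, 1.4]
opening: 0.006
grip_force: 1.9
t: 3.45
eef_pos: [684.2, 12.6, 162.4]
tcp_rot: [-3.141, 0.0, 3.009]
ft_force: [0.8, 0.1, 0.9]
opening: 0.003
grip_force: 0.0
```

View pics/p3.png

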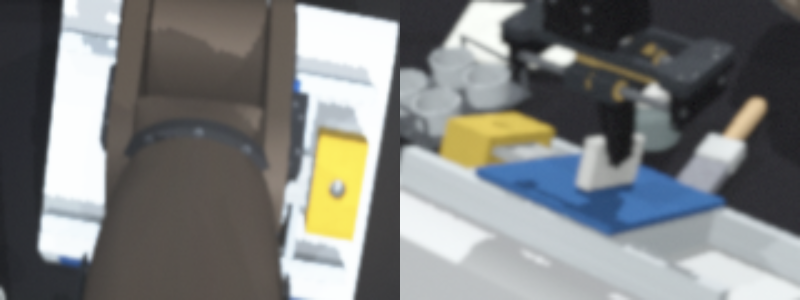

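The finger is pushing the handle's face (scene crop 620,150) and the tongue is entering the clevis. Next I push on to the stop in small steps.

```bash
for r in 1 2 3; do python3 -m crank '[[0,-2,0,0,0],[0,-4,0,0,0],[0,-4,0,0,0]]' | egrep "pos|force"; done
```

```text
eef_pos: [683.8, 9.5, 162.5]
ft_force: [0.4, 2.4, -0.8]
grip_force: 1.0
eef_pos: [683.2, 5.2, 162.5]
ft_force: [0.4, 1.5, -0.6]
grip_force: 1.0
eef_pos: [682.6, 1.6, 162.5]
ft_force: [0.8, 4.6, -1.4]
grip_force: 2.2
```

```bash
for r in 1 2 ; do python3 -m crank '[[0,-2,0,0,0],[0,-4,0,0,0],[0,-4,0,0,0]]' | egrep "pos|force"; done
```

```text
eef_pos: [682.6, 1.3, 162.5]
ft_force: [5.4, 24.4, -1.5]
grip_force: 12.0
eef_pos: [682.6, 1.1, 162.5]
ft_force: [8.4, 42.9, -2.6]
grip_force: 21.8
```

Shutter is against its stop: 43 N with no further motion. Back off, lift, look at the shut shutter, and set off for the pin.

```bash
python3 -m crank '[[0,25,0,0,0],[0,25,0,0,0],[0,25,-40,0,30],[0,25,-80,0,60],[0,25,-80,0,60],[0,25,-80,0,60]]'|egrep pos
python3 - <<'E'
from h import *
import pickle
g=pickle.load(open("g0.pkl","rb"));print("bottle",onz(g["top"],152,179,170),onz(g["top"],172,200,40))
to(552.5,370.3,240,200.6)
E
```

```text
eef_pos: [685.6, 17.6, 245.1]
bottle [689.80474346 364.69478408 170.        ] [672.49706908 351.61044644  40.        ]
t 5.3 pos [685.6  17.6 245.1] rot [-180.     0.3  172.4] row [178.6 332.    5.1 -28.2] F [-0.6 -0.2 -1. ] op 21.6 g 0.0
```

```bash
python3 -m crank '[[180,325,0,-28,60],[180,325,0,-28,60],[180,325,0,-28,60],[180,325,0,-28,60],[180,325,0,-28,60],[180,325,0,-28,60],[180,325,0,-28,60],[180,325,0,-28,60],[180,325,0,-28,60],[180,325,0,-28,60]]' >/dev/null;python3 -m crank '[[0,0,0,0,60],[0,0,0,0,60]]'>/dev/null
python3 - <<'E'
from h import *
to(552.5,370.3,105,200.6)
c=env.read_camera("top");cv2.imwrite("pics/p4.png",np.hstack([cv2.resize(c["img"][120:240,230:410],(450,300)),cv2.resize(c["img"][200:320,120:240],(300,300))]))
hsv=cv2.cvtColor(c["img"],cv2.COLOR_BGR2HSV)
E
```

```text
t 6.3 pos [549.4 363.5 241.5] rot [-1.800e+02 -1.000e-01 -1.596e+02] row [ -5.3   5.3 136.5  -0.2] F [-0.5 -0.4 -0.2] op 60.0 g 0.0
```

View pics/p4.png

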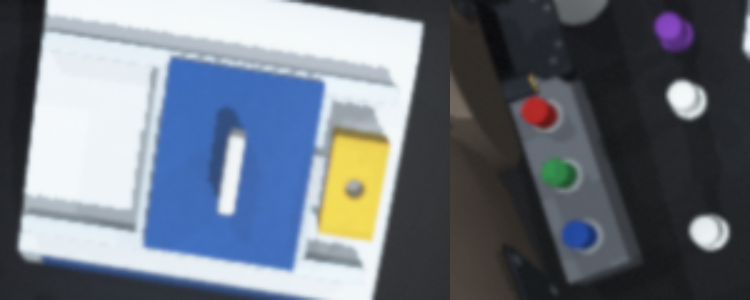

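The shutter is shut, with its handle at crop (231,172) and the clevis hole at (353,188). The red pin is still upright, free to take. Going down on it.

```bash
python3 -m crank '[[-5,5,0,0,60],[-5,5,40,0,60],[-5,5,80,0,60],[-5,5,100,0,60],[-5,5,120,0,60],[-5,5,136,0,60],[-5,5,136,0,60],[-5,5,136,0,60]]'; python3 -m crank '[[0,0,0,0,20],[0,0,0,0,20],[0,0,0,0,20],[0,0,0,0,20],[0,0,0,0,20],[0,0,0,0,20]]'
```

```text
t: 7.02
eef_pos: [552.9, 369.9, 106.1]
tcp_rot: [-3.141, -0.001, -2.787]
ft_force: [0.5, 0.2, -0.4]
opening: 0.631
grip_force: 0.0
t: 7.52
eef_pos: [552.4, 370.8, 106.9]
tcp_rot: [3.141, 0.001, -2.785]
ft_force: [0.1, 0.5, 0.3]
opening: 0.268
grip_force: 0.0
```

```bash
python3 -m crank '[[0,0,0,0,0],[0,0,0,0,0],[0,0,0,0,0],[0,0,0,0,0]]'|egrep "open|force"; python3 -m crank '[[0,0,-10,0,0],[0,0,-20,0,0],[0,0,-30,0,0],[0,0,-35,0,0],[0,0,-35,0,0]]'|egrep "open|force|pos"; python3 -m crank '[[6,0,0,0,0],[12,0,0,0,0],[16,0,0,0,0],[20,0,0,0,0],[20,0,0,0,0]]'
```

```text
ft_force: [-0.6, -0.0, -0.5]
opening: 0.016
grip_force: 0.0
eef_pos: [552.9, 371.1, 143.7]
ft_force: [-0.6, -0.6, 1.4]
opening: 0.005
grip_force: 0.0
t: 8.68
eef_pos: [532.7, 363.4, 141.4]
tcp_rot: [-3.142, -0.001, -2.785]
ft_force: [0.8, -0.1, 0.3]
opening: 0.003
grip_force: 0.0
```

The fingers closed on nothing, so I need a look.

```bash
python3 -m crank '[[0,0,-60,0,60],[0,0,-60,0,60],[0,0,-60,0,60],[0,0,-60,0,60]]'|egrep "pos"
python3 - <<'E'
from h import *
g=grab();a=cv2.resize(g["top"]["img"][200:320,110:210],(500,600));b=cv2.resize(g["scene"]["img"][190:340,425:500],(300,600));cv2.imwrite("pics/p5.png",np.hstack([a,b]))
for n in g:
    p=env.state()["eef_pos"]; print(n,proj(g[n],p),proj(g[n],p-[0,0,19]))
    hsv=cv2.cvtColor(g[n]["img"],cv2.COLOR_BGR2HSV)
    _,_,st,ce=cv2.connectedComponentsWithStats(cv2.inRange(hsv,(0,120,70),(6,255,255)));print([(st[k].tolist(),ce[k].round(1).tolist()) for k in range(1,len(st)) if st[k][4]>20])
E
```

```text
eef_pos: [533.8, 363.8, 202.3]
scene (np.float64(476.7113686664177), np.float64(244.37220015912732)) (np.float64(475.06145299086836), np.float64(252.03226504441528))
[([450, 283, 28, 33, 456], [463.6, 300.6])]
top (np.float64(143.86537022095618), np.float64(247.3982051356699)) (np.float64(146.55367306826895), np.float64(248.62067869327637))
[([144, 171, 15, 15, 173], [151.2, 178.4])]
```

View pics/p5.png

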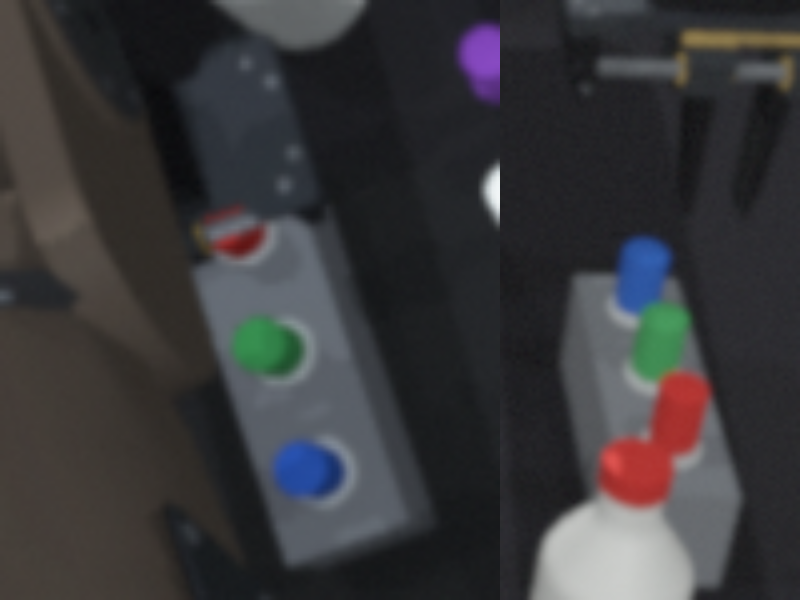

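Run:
```python
from h import *
print(env.tips_ahead,env.state()["opening"])
g=grab();im=g["scene"]["img"].max(2)
print(im[222:262:2,462:502:2])
t=g["top"]
print("flange", onz(t,159.3,248.2,68), "grn", onz(t,110+278/5,200+350/5,68),"blu",onz(t,110+320/5,200+472/5,68))
```

```text
19.0 0.3127741854796661
[[ 35  38  39  27  23  26  32  47  51  48  50  48  47  36  30  31  28  30
   44  51]
 [ 37  40  32  27  26  27  35  47  46  50  47  48  45  31  32  29  26  34
   47  49]
 [ 41  37  36  22  27  27  39  47  47  49  49  48  45  30  30  30  28  42
   47  48]
 [ 37  37  35  23  28  31  43  50  50  49  50  49  42  33  32  25  33  44
   47  48]
 [ 38  35  33  22  26  33  43  49  49  48  51  47  39  29  35  27  37  47
   48  49]
 [ 38  38  35  26  30  32  48  47  47  49  47  44  33  31  32  28  41  46
   48  51]
 [ 36  39  34  24  27  41  49  49  49  48  49  45  33  32  28  34  47  48
   47  49]
 [ 39  37  33  32  30  42  49  50  48  49  50  45  29  33  33  38  50  46
   48  46]
 [ 34  37  35  30  28  45  49  46  48  51  52  39  28  34  31  46  50  48
   48  47]
 [ 39  37  33  27  32  44  50  49  47  47  47  41  32  35  35  48  50  48
   47  49]
 [ 36  39  36  28  35  48  46  46  47  46  51  48  37  34  44  49  48  49
   46  48]
 [ 39  39  36  34  41  47  48  50  50  49  51  51  42  40  48  51  49  49
   49  50]
 [ 39  37  37  35  40  45  52  49  50  50  47  51  47  47  50  48  49  47
   46  48]
 [ 56  43  35  36  38  47  48  49  48  46  47  49  50  49  48  51  48  47
   46  48]
 [138 110  61  34  37  42  48  49  49  52  49  48  49  51  48  47  48  50
   50  51]
 [160 155 121  53  40  40  46  47  48  49  51  49  47  48  48  48  49  48
   50  46]
 [170 171 152  66  38  40  48  49  47  50  49  50  49  50  46  51  48  48
   49  50]
 [168 165 133  54  40  37  45  49  48  47  49  47  47  48  50  47  52  47
   48  47]
 [162 155 112  54  36  38  44  48  50  50  46  51  51  48  50  47  49  49
   46  47]
 [160 152 120  93  46  40  41  49  49  48  48  48  51  49  49  48  51  47
   51  47]]
flange [549.59927731 368.24621593  68.        ] grn [498.3685266  350.54401495  68.        ] blu [441.81687904 328.05154906  68.        ]
```

Run:
```python
from h import *
import cv2
g=grab();s,t=g["scene"],g["top"]
for z in (143,162): print("p3 (288,256)?",np.round(proj(s,[684.2,12.6,z]),1))
p=env.state()["eef_pos"];print(p,env.state()["opening"])
for z in(183,192,202): print(z,onz(s,479.5,244,z).round(1))
o=cv2.imread("pics/p3.png").max(2)
print(o[110:200:5,580:660:4])
```

```text
p3 (288,256)? [288.7 264.4]
p3 (288,256)? [288.2 257.2]
[533.34326393 363.55980041 200.50744631] 0.48145700369603184
183 [502.7 366.7 183. ]
192 [516.6 367.5 192. ]
202 [531.9 368.5 202. ]
[[ 50  49  52  48  45  35  30  31  29  29  25  26  26  42  96 137 146 143
  136 129]
 [ 49  49  51  48  46  37  30  36  32  28  30  25  25  44 102 140 146 146
  146 143]
 [ 49  49  49  50  48  39  32  34  34  28  28  27  26  46 104 138 142 142
  141 138]
 [ 49  49  48  48  48  41  33  34  34  32  28  27  25  46  98 128 131 130
  128 127]
 [ 49  49  50  51  50  46  37  35  34  31  31  26  27  53 107 129 128 126
  125 125]
 [ 50  63  90 109 124 122  82  40  34  30  27  25  29  83 158 173 148 127
  125 124]
 [ 58 110 175 199 208 198 141  53  32  31  26  25  30  79 152 174 153 127
  124 123]
 [103 140 192 202 199 181 134  54  32  30  28  25  32  82 143 156 135 124
  122 121]
 [184 183 203 203 188 165 128  61  35  33  25  28  38 100 153 146 102  88
   88  86]
 [183 195 207 204 185 164 141  87  42  28  28  33  62 118 152 122  61  43
   42  40]
 [183 199 207 201 182 165 150 106  52  33  48  85 128 155 157 109  50  39
   38  39]
 [186 202 208 197 177 165 157 130  95  76 108 144 159 163 158 135 100  73
   55  44]
 [191 204 205 192 173 167 164 159 151 142 152 159 162 165 168 170 165 155
  136 106]
 [196 206 204 185 168 167 166 163 160 159 159 160 163 165 173 179 178 176
  173 166]
 [199 206 198 180 167 166 166 163 159 155 152 150 150 158 173 178 178 175
  173 172]
 [185 193 188 168 158 154 148 140 133 126 119 115 115 134 163 168 169 167
  167 167]
 [138 143 147 133 123 119 117 113 113 115 123 126 127 144 162 165 166 167
  167 168]
 [155 138 126 120 119 117 117 116 117 125 149 164 168 167 167 166 166 167
  166 166]]
```

The fingertips appear in the picture about 19 mm higher than I assumed, at the reported TCP height, so they passed just over the grip. I go back lower, watching the force.

```bash
python3 -m crank '[[-20,0,0,0,60],[-20,0,0,0,60],[-20,0,0,0,60],[-20,0,40,0,60],[-20,0,80,0,60],[-20,0,95,0,60],[-20,0,95,0,60],[-20,0,95,0,60]]'; python3 -c "
from h import *
to(552,370,87,200.6)"
```

```text
t: 9.98
eef_pos: [552.0, 370.6, 106.3]
tcp_rot: [-3.141, -0.001, -2.785]
ft_force: [0.4, 0.1, 1.3]
opening: 0.632
grip_force: 0.0
t 9.98 pos [552.  370.6 106.3] rot [-1.800e+02 -1.000e-01 -1.596e+02] row [ 0.2 -0.5 19.3 -0.2] F [0.4 0.1 1.3] op 60.1 g 0.0
```

```bash
python3 -m crank '[[0,0,6,0,60],[0,0,12,0,60],[0,0,19,0,60],[0,0,19,0,60]]'|egrep "pos|ft"; python3 -m crank '[[0,0,0,0,0],[0,0,0,0,0],[0,0,0,0,0],[0,0,0,0,0],[0,0,0,0,0],[0,0,0,0,0],[0,0,0,0,0],[0,0,0,0,0]]'
```

```text
eef_pos: [552.0, 370.5, 86.8]
ft_force: [-1.0, -1.1, -0.6]
t: 10.98
eef_pos: [552.4, 370.7, 87.7]
tcp_rot: [3.142, 0.0, -2.785]
ft_force: [-0.5, -0.4, 1.3]
opening: 0.265
grip_force: 30.0
```

Gripped: 25 mm opening at 30 N. I lift it 35 mm and tilt it in the fingers against the rim of its stand hole.

```bash
python3 -m crank '[[0,0,-12,0,0],[0,0,-24,0,0],[0,0,-35,0,0],[0,0,-35,0,0],[0,0,-35,0,0]]'|egrep "pos|ft|grip"; for i in 1 2 3 4; do python3 -m crank '[[5,0,0,0,0],[10,0,0,0,0],[10,0,0,0,0]]'|egrep "pos|ft|grip";done
```

```text
eef_pos: [552.6, 370.9, 123.8]
ft_force: [-0.3, 0.1, -0.6]
grip_force: 30.0
eef_pos: [542.2, 366.9, 122.3]
ft_force: [1.6, -0.2, -1.8]
grip_force: 30.0
eef_pos: [532.7, 363.4, 122.4]
ft_force: [2.6, -0.1, -1.7]
grip_force: 30.0
eef_pos: [523.3, 359.9, 122.6]
ft_force: [1.9, 1.0, 0.2]
grip_force: 30.0
eef_pos: [513.9, 356.5, 122.7]
ft_force: [0.8, 0.2, 1.0]
grip_force: 30.0
```

Run:
```python
from h import *
g=grab();a=cv2.resize(g["top"]["img"][200:320,110:210],(500,600));b=cv2.resize(g["scene"]["img"][190:340,425:500],(300,600));cv2.imwrite("pics/p6.png",np.hstack([a,b]))
```

```text
(no output)
```

View pics/p6.png

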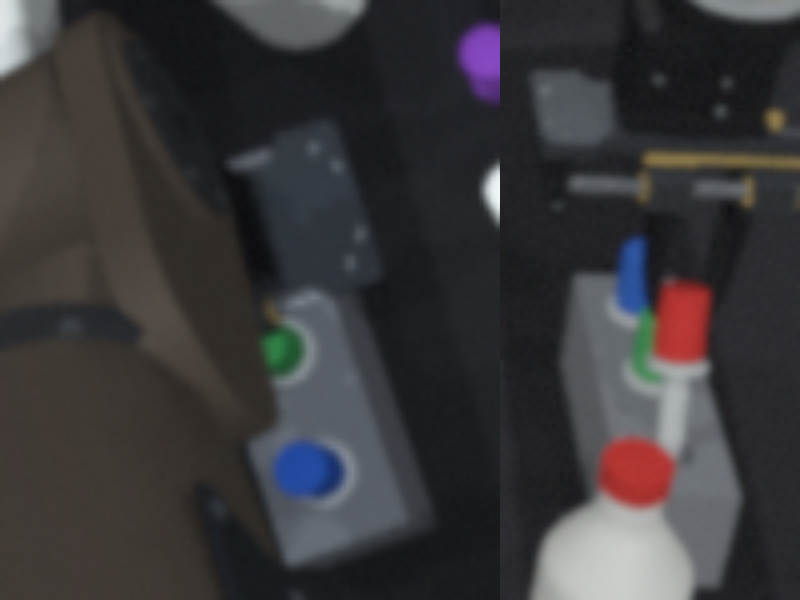

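The pin hangs between the fingers, with its grip top at scene (471.5,262), flange at (470.3,281.3) and shaft towards (467,304). I compute its tilt in the tool plane.

```bash
cat >> h.py <<'E'
def onpl(c,u,v,p,n):
    o,r=ray(c,u,v);return o+r*((np.array(p)-o)@n)/(r@n)
E
python3 - <<'E'
from h import *
s=env.read_camera("scene");S=env.state();p=S["eef_pos"];w=S["tcp_rot"][2];n=np.array([np.sin(w),-np.cos(w),0]);x=np.array([np.cos(w),np.sin(w),0])
hsv=cv2.cvtColor(s["img"],cv2.COLOR_BGR2HSV)
for dy in(0,4):
  q=[onpl(s,u,v,p+n*dy,n)-p for u,v in((471.5,262),(470.3,281.3),(467,303))]
  print(p,[(round(a@x,1),round(a[2],1)) for a in q])
print(im:=s["img"][290:310,458:484:2].max(2))
E
```

```text
[514.73700923 356.74081848 122.70238626] [(np.float64(-9.5), np.float64(25.7)), (np.float64(-29.9), np.float64(-9.6)), (np.float64(-40.1), np.float64(-61.2))]
[514.73700923 356.74081848 122.70238626] [(np.float64(4.1), np.float64(15.7)), (np.float64(-16.7), np.float64(-20.2)), (np.float64(-27.0), np.float64(-72.7))]
[[111 109 112 126 166 178 168 133 120 119  77  35  38]
 [110 111 110 127 167 179 166 132 121 119  86  34  36]
 [112 111 110 127 169 179 164 130 120 120  96  40  38]
 [112 111 111 130 168 178 164 128 123 121 104  46  39]
 [116 111 111 132 171 178 161 126 121 119 106  54  36]
 [118 115 110 134 171 178 161 124 119 117 106  59  33]
 [121 118 112 134 173 177 159 122 115 110 106  66  33]
 [119 118 115 138 173 177 157 116 110 109 106  73  35]
 [125 122 115 140 174 177 156 113 109 109 107  81  37]
 [147 142 128 140 173 176 158 112 108 109 109  91  39]
 [169 167 152 151 168 173 155 110 108 112 115 101  46]
 [176 176 169 165 164 165 139 104 112 117 118 107  54]
 [176 176 176 173 167 156 122  97 115 120 119 114  64]
 [177 177 178 176 172 152 108  91 115 122 121 116  76]
 [176 178 177 177 176 149 102  93 114 120 121 117  85]
 [179 177 177 177 176 148  99 100 117 121 120 120  94]
 [178 178 178 178 177 148 106 111 120 121 119 121 101]
 [179 178 177 179 176 147 117 119 121 121 120 121 107]
 [179 179 178 178 173 143 120 120 122 120 120 119 110]
 [179 179 178 177 171 137 119 120 121 120 121 119 115]]
```

```bash
python3 -m crank '[[0,0,-30,0,0],[0,0,-60,0,0],[0,0,-100,0,0],[0,0,-140,0,0],[0,0,-157,0,0],[0,0,-157,0,0],[0,0,-157,0,0]]'|egrep "pos|ft|grip"; python3 -c "
from h import *
to(604.4,-114.4,280,172.4)"
```

```text
eef_pos: [514.5, 356.6, 279.7]
ft_force: [0.7, -0.2, -1.9]
grip_force: 30.0
t 13.13 pos [514.5 356.6 279.7] rot [ 180.     0.  -159.6] row [ 8.010e+01 -4.728e+02 -3.000e-01  2.800e+01] F [ 0.7 -0.2 -1.9] op 25.5 g 30.0
```

```bash
python3 -m crank '[[80,-473,0,28,0],[80,-473,0,28,0],[80,-473,0,28,0],[80,-473,0,28,0],[80,-473,0,28,0],[80,-473,0,28,0],[80,-473,0,28,0],[80,-473,0,28,0],[80,-473,0,28,0],[80,-473,0,28,0]]' >/dev/null;python3 -c "
from h import *
to(604.4,-114.4,280,172.4)"
```

```text
t 13.97 pos [592.2 -54.5 277.2] rot [180.   -0.2 172.4] row [-20.  -57.8  -2.8   0. ] F [-0.   0.2 -0.2] op 25.1 g 30.0
```

```bash
python3 -m crank '[[-20,-50,0,0,0],[-20,-50,0,0,0],[-20,-50,0,0,0],[-20,-50,0,0,0]]' >/dev/null;python3 - <<'E'
from h import *
to(604.4,-114.4,268.7,172.4)
g=grab()
a=cv2.resize(g["scene"]["img"][165:265,195:295],(600,600),interpolation=cv2.INTER_CUBIC)
cv2.imwrite("pics/p7.png",a);cv2.imwrite("pics/raw7t.png",g["top"]["img"]);cv2.imwrite("pics/raw7s.png",g["scene"]["img"])
for n in g:
    hsv=cv2.cvtColor(g[n]["img"],cv2.COLOR_BGR2HSV)
    _,_,st,ce=cv2.connectedComponentsWithStats(cv2.inRange(hsv,(0,120,70),(6,255,255)));print(n,[(st[k].tolist(),ce[k].round(1).tolist()) for k in range(1,len(st)) if st[k][4]>10])
E
```

```text
t 14.3 pos [ 605.6 -104.7  277.5] rot [179.9  -0.2 172.3] row [-0.1 -9.8  8.8 -0.1] F [-0.6 -0.2 -1.4] op 25.5 g 30.0
scene [([245, 170, 14, 21, 231], [251.5, 180.4]), ([450, 300, 19, 16, 245], [458.6, 307.4])]
top [([144, 171, 15, 15, 175], [151.2, 178.4])]
```

View pics/p7.png

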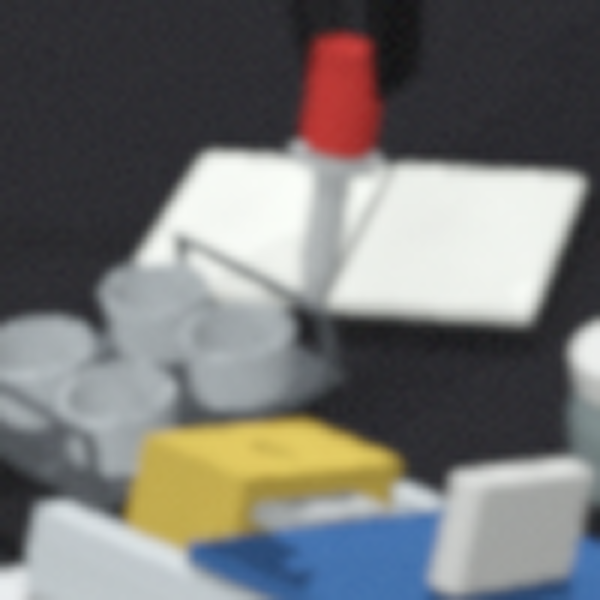

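The pin is tilted towards the robot. Grip top is at scene (252.2,172), flange at (251.3,190.8), shaft end near (247.3,214.5), and clevis hole mouth at (240,239.8).

Run:
```python
from h import *
import pickle
s=env.read_camera("scene");t=pickle.load(open("g0.pkl","rb"))["top"]
H,e=tri(t,(371.4,195.2),s,(240,239.8));print("H",H.round(1),e)
S=env.state();p=S["eef_pos"];w=np.radians(172.4);n=np.array([np.sin(w),-np.cos(w),0]);xs=-np.array([np.cos(w),np.sin(w),0])
for dy in(-6,-3,0,3,6):
  A,B,C=[onpl(s,u,v,p+n*dy,n) for u,v in((252.2,172),(251.3,190.0),(247.3,214.5))]
  f=lambda a:(round((a-p)@xs,1),round((a-p)[2],1))
  an=lambda d:round(np.degrees(np.arctan2(-d@xs,d[2])),1)
  print(dy,f(A),f(B),f(C),"len",np.linalg.norm(A-B).round(1),np.linalg.norm(B-C).round(1),"tilt",an(A-B),an(B-C),an(A-C))
# hole prediction on sloping geometry
print(p)
```

```text
H [ 662.7 -121.6  154.2] 0.7862597153307491
-6 (np.float64(2.2), np.float64(19.6)) (np.float64(10.9), np.float64(-19.9)) (np.float64(31.9), np.float64(-71.2)) len 40.4 55.4 tilt 12.4 22.3 18.1
-3 (np.float64(5.5), np.float64(21.7)) (np.float64(14.1), np.float64(-17.6)) (np.float64(35.0), np.float64(-68.6)) len 40.2 55.1 tilt 12.4 22.3 18.1
0 (np.float64(8.8), np.float64(23.9)) (np.float64(17.3), np.float64(-15.2)) (np.float64(38.2), np.float64(-66.0)) len 40.0 54.9 tilt 12.4 22.3 18.1
3 (np.float64(12.1), np.float64(26.0)) (np.float64(20.6), np.float64(-12.9)) (np.float64(41.3), np.float64(-63.4)) len 39.8 54.6 tilt 12.4 22.3 18.1
6 (np.float64(15.3), np.float64(28.2)) (np.float64(23.8), np.float64(-10.5)) (np.float64(44.5), np.float64(-60.8)) len 39.6 54.3 tilt 12.4 22.3 18.1
[ 605.90030488 -103.14420403  279.0127833 ]
```

Run:
```python
from h import *
import pickle
t=pickle.load(open("g0.pkl","rb"))["top"];s=env.read_camera("scene")
a=(230+231/2.5,120+172/2.5);b=(195+525/6,165+466/6)
print(onz(t,*a,178),tri(t,a,s,b))
to(604.4,-121.6,270,172.4)
```

```text
[669.34978703 -11.48008111 178.        ] (array([667.78705496, -10.29316156, 181.92365014]), np.float64(2.381414210680052))
t 14.5 pos [ 606.  -103.2  279.3] rot [180.   -0.  172.5] row [ -0.8 -18.5   9.3   0.1] F [ 0.3  0.7 -0.1] op 25.4 g 30.0
```

```bash
python3 -m crank '[[-5,-10,20,0,0],[-15,-16,40,0,0],[-15,-16,48,0,0],[-15,-16,48,0,0],[-15,-16,48,0,0]]' >/dev/null;python3 - <<'E'
from h import *
np.set_printoptions(linewidth=200)
to(619.6,-116,230.8,172.4)
s=env.read_camera("scene");cv2.imwrite("pics/raw8.png",s["img"])
hsv=cv2.cvtColor(s["img"],cv2.COLOR_BGR2HSV)
print("sat");print(hsv[208:252:1,222:262:1][:,::1][:, :].astype(int)[:,:,1][::2,::2])
print("val");print(hsv[208:252:2,222:262:2,2])
E
```

```text
t 14.92 pos [ 618.8 -121.6  231.8] rot [180.   -0.  172.5] row [-0.1  5.7  1.   0.1] F [-0.2 -0.1 -0.7] op 25.4 g 30.0
sat
[[  6   8   5   5   5   6   6   5  69 171 182 184 180  65   7   6   7   5   5   5]
 [ 14  13  11   6   4   6   4   4  15  59 102 124 117  35   5   6   5   6   5   5]
 [ 14  14  11  11   3   6   6   5   5   4   2   3   3   3   5   5   5   5   5   5]
 [ 14  14  14  13   6   5   5   5   5   6   8   8   8   6   5   6   5   5   5   5]
 [ 14  14  15  14  13  11  10  11  11   9   8   9  17  13   5   8   7   7   8   5]
 [ 15  14  15  17  16  17  15  15  11   8  10   9   9  22  15   5   9   8   0   4]
 [ 15  15  15  17  16  15  14  16  12   9   8   8  10  19  23  23  16  23  23  23]
 [ 15  15  15  16  14  15  15  14  10   7   8  13  21  30  24  24  14  21  27  13]
 [ 16  15  14  13  14  14  14  14  10   7   8  14  27  24  23  20  22  22  25  31]
 [ 18  24  20  15  16  16  15  15   9   7   8  18  24  23  25  23  23  22  27  36]
 [ 15  16  18  14  13  15  14  14   7   7   8  20  22  25  23  22  12  24  18  23]
 [ 12  16  22  16  15  15  14  14   9   8  11  20  23  28  21  3
[... 1980 characters left out ...]
11  99  63  45  46  45  46  49  50]
 [166 162 159 170 178 185 200 207 203 203 206 211 207 182 131  87  54  49  47  49]
 [207 216 220 221 222 224 221 212 207 215 223 226 227 224 215 199 157  99  67  49]
 [196 202 211 215 206 208 199 170 172 195 213 222 227 227 226 225 218 205 179 121]
 [194 195 195 194 184 171 167 162 164 188 216 220 221 219 216 212 204 196 190 159]
 [196 194 194 195 194 192 185 166 160 162 173 180 176 173 168 165 163 161 160 150]
 [195 194 195 196 195 196 192 166 157 159 157 158 157 155 155 153 159 165 164 176]
 [195 195 195 196 196 197 188 162 157 153 146 142 151 164 165 167 187 186 174 175]
 [194 193 194 196 197 196 183 157 153 161 163 170 186 195 192 185 183 177 166 170]]
```

Run:
```python
from h import *
s=env.read_camera("scene");p=env.state()["eef_pos"];xs=np.array([.991,-.132,0])
print(p,proj(s,p+38*xs+[0,0,-66]),proj(s,[662.5,-121.7,154]),"at L12",proj(s,np.array([662.5,-121.7,154])-5.3*xs+[0,0,10.8]),"per 10mm ys",proj(s,np.array([662.5,-121.7,154])+[1.32,9.91,0]),"xs",proj(s,np.array([662.5,-121.7,154])+10*xs))
w=np.radians(172.4);n=np.array([np.sin(w),-np.cos(w),0])
for v in(233,234,235): 
  q=onpl(s,240,v,p,n)-p;print(v,q@xs,q[2])
to(619.6,-116,230.8,172.4)
```

```text
[ 619.16816902 -121.96235511  232.79198081] (np.float64(239.0174311690181), np.float64(233.23325609824283)) (np.float64(240.20910046383887), np.float64(239.83685201915713)) at L12 (np.float64(241.2628425533295), np.float64(234.69141511996582)) per 10mm ys (np.float64(243.6276886159245), np.float64(241.19015260237077)) xs (np.float64(237.2284998988248), np.float64(241.9954890793362))
233 34.846673126055826 -67.1421164306715
234 35.2453777691655 -69.60085950624679
235 35.64500550896274 -72.06478473489139
t 15.02 pos [ 619.2 -122.   232.8] rot [-1.800e+02  1.000e-01  1.725e+02] row [0.4 6.  2.  0.1] F [-0.8  0.5 -0.5] op 25.6 g 30.0
```

```bash
python3 -m crank '[[-1,6,0,0,0],[-1,6,0,0,0],[-1,6,0,0,0]]' |egrep "pos"; python3 -m crank '[[-2,0,4,0,0],[-3,0,7,0,0],[-5,0,10,0,0],[-5,0,10,0,0]]' |egrep "pos|ft"; for i in 1 2; do python3 -m crank '[[-1,0,2,0,0],[-2,0,4,0,0],[-2,0,4,0,0]]' |egrep "pos|ft";done
```

```text
eef_pos: [620.9, -116.2, 232.2]
eef_pos: [625.8, -117.5, 220.5]
ft_force: [-0.3, 0.6, -2.3]
eef_pos: [627.8, -117.7, 217.0]
ft_force: [0.6, -0.2, -1.3]
eef_pos: [629.5, -117.8, 213.0]
ft_force: [-2.3, 1.2, -2.0]
```

```bash
for i in 1 2 3; do python3 -m crank '[[-1,0,2,0,0],[-2,0,4,0,0],[-2,0,4,0,0]]' |egrep "pos|ft|grip";done
```

```text
eef_pos: [631.5, -118.1, 208.9]
ft_force: [-2.1, 1.2, -2.2]
grip_force: 30.0
eef_pos: [633.6, -118.4, 204.9]
ft_force: [-1.7, 1.5, -2.3]
grip_force: 30.0
eef_pos: [635.7, -118.7, 201.0]
ft_force: [-1.7, 1.1, -3.4]
grip_force: 30.0
```

```bash
for i in 1 2 3 4; do python3 -m crank '[[-1,0,2,0,0],[-2,0,4,0,0],[-2,0,4,0,0]]' |egrep "pos|ft";done
python3 - <<'E'
from h import *
np.set_printoptions(linewidth=200)
s=env.read_camera("scene");hsv=cv2.cvtColor(s["img"],cv2.COLOR_BGR2HSV)
_,_,st,ce=cv2.connectedComponentsWithStats(cv2.inRange(hsv,(0,120,70),(6,255,255)));print([(st[k].tolist(),ce[k].round(1).tolist()) for k in range(1,len(st)) if st[k][4]>10])
print(hsv[214:250:2,228:262:2,1]);print(proj(s,np.array([662.5,-121.7,154])-np.array([.991,-.132,0])*.438*25+[0,0,.899*25]))
E
```

```text
eef_pos: [637.7, -119.0, 197.0]
ft_force: [-2.3, 1.1, -2.3]
eef_pos: [639.7, -119.2, 193.0]
ft_force: [-2.8, 1.3, -4.1]
eef_pos: [641.5, -119.4, 189.1]
ft_force: [-2.3, 2.2, -2.3]
eef_pos: [642.6, -119.4, 186.1]
ft_force: [-10.6, 3.6, 5.4]
[([236, 213, 11, 21, 184], [241.1, 223.4]), ([450, 300, 19, 16, 241], [458.6, 307.4])]
[[ 12   4   7   7  92 164 174 138  94  67  20   9   8   5   5   5   5]
 [ 16  13  12  14 151 179 178 176 176 139  32  29   4   8   6   7   5]
 [ 14  14  15  14 148 184 179 177 180 145  20  20  16  10   4   4   4]
 [ 15  14  15  12 108 178 184 182 180 150  23  40  18  24   9  23  31]
 [ 15  14  14   8  87 178 183 182 183 169  26  28  19  20  21  21  19]
 [ 13  14  14   7  88 179 182 184 183 153  15  22  20  16  23  18  28]
 [ 15  15  15   7 100 180 180 182 184 156  29  25  19  23  23  21  28]
 [ 14  15  15   5 115 179 183 182 183 156  32  26  23  23  16  22  33]
 [ 15  15  15   8 118 181 182 181 179 159  52  22  22  17  30  30  23]
 [ 21  18  14   4  66 151 170 177 165  72   8  17  29  24  23  23  30]
 [  6   6   5   3   4  20  41  60  46   6   2  16  22  24  22  26  31]
 [128 132 131 114  69   9   7   3  31  68 124 133  96  14  27  20  27]
 [144 142 146 153 110  12   6  19 118 140 145 147 147 143 113  57  20]
 [150 152 153 156 136  74  39  52 135 148 144 146 145 146 147 148 131]
 [151 153 156 155 158 154 147 145 154 151 146 146 148 150 151 151 152]
 [149 152 151 152 154 157 157 157 153 154 156 156 156 155 160 158 133]
 [153 151 150 152 157 154 153 153 144 140 133 124 106 110 134 151  47]
 [152 150 151 154 145  83  60  49  35  17   8   6   5   5  27  63  28]]
(np.float64(242.3848770377174), np.float64(229.11793094164207))
```

```bash
for i in 1 2; do python3 -m crank '[[1,0,1,0,0],[1,0,3,0,0],[1,0,3,0,0]]' |egrep "pos|ft";done
```

```text
eef_pos: [642.3, -119.5, 183.0]
ft_force: [-6.0, 2.4, 2.2]
eef_pos: [642.2, -119.6, 179.7]
ft_force: [-0.6, 2.4, 1.0]
```

```bash
cat > r.py <<'E'
from h import *
np.set_printoptions(linewidth=200)
s=env.read_camera("scene");hsv=cv2.cvtColor(s["img"],cv2.COLOR_BGR2HSV)
_,_,st,ce=cv2.connectedComponentsWithStats(cv2.inRange(hsv,(0,120,70),(6,255,255)));print([(st[k].tolist(),ce[k].round(1).tolist()) for k in range(1,len(st)) if st[k][4]>10])
print(hsv[228:246:1,232:256:2,1])
E
for i in 1 2; do python3 -m crank '[[-1,0,1,0,0],[-1,0,3,0,0],[-1,0,3,0,0]]' |egrep "pos|ft";python3 r.py; done
```

```text
eef_pos: [643.1, -119.8, 176.2]
ft_force: [0.7, 2.0, 0.8]
[([236, 217, 12, 21, 193], [241.3, 227.2]), ([450, 300, 18, 16, 239], [458.4, 307.4])]
[[ 15   7  92 177 180 182 186 169  20  24  22  28]
 [ 15   8  99 178 182 182 184 168  43  25  21  30]
 [ 13   6 106 181 181 180 185 170  65  22  12  18]
 [ 15   8 118 183 181 182 184 177  97  24  23  23]
 [ 14  13 133 179 184 185 185 179  95  31  23  12]
 [ 18  28 151 180 181 183 185 177  88  24  24  23]
 [  5  42 150 179 180 183 183 171  98  11  17  22]
 [ 66  32 125 175 181 181 179 141 120  66   5  11]
 [107  26  79 147 166 174 154  85 110 136  91  25]
 [120  23  26  74 105 123  92  37  99 145 143 109]
 [128  29   4  17  31  46  31  17 102 145 147 144]
 [145  64  16   6   3   5   3  26 121 144 147 145]
 [153 117  67  37  20  11  17  75 135 145 146 146]
 [155 150 133  99  77  67  79 125 142 145 145 148]
 [152 152 150 145 141 135 141 147 147 146 146 151]
 [150 148 151 158 152 154 153 154 153 152 152 154]
 [150 149 152 152 156 158 156 155 156 156 155 158]
 [151 152 152 155 157 158 156 155 152 150 147 149]]
eef_pos: [643.5, -119.8, 174.5]
ft_f
[... 329 characters left out ...]
181 181 184 183 177 111  23  18  22]
 [ 18  30 150 182 179 184 183 179  89  18  22  24]
 [  5  46 153 178 181 182 183 177 105  22  23  23]
 [ 65  26 121 182 182 184 185 166 133  78  10  21]
 [ 97  17  81 163 175 181 173 129 131 132  94  25]
 [114  18  41  99 138 152 136  80 117 148 142 106]
 [123  26   9  28  58  77  62  41 109 145 150 144]
 [137  56  13   1   9  16  10  30 117 146 146 147]
 [153 112  51  16  11  10  12  62 132 146 145 146]
 [154 148 115  73  59  54  63 111 142 144 145 146]
 [151 148 148 139 124 120 125 140 145 147 149 151]
 [148 147 148 152 153 151 151 152 152 153 153 157]
 [150 149 151 153 155 158 157 156 155 155 157 158]
 [149 151 152 156 156 156 157 155 152 153 149 152]]
```

```bash
for i in 1 2; do python3 -m crank '[[-1,0,2,0,0],[-1,0,2,0,0],[-1,0,2,0,0]]' |egrep "pos|ft|open";done; python3 r.py
```

```text
eef_pos: [644.5, -119.9, 173.0]
ft_force: [-7.1, 4.1, 13.7]
opening: 0.265
eef_pos: [645.7, -119.8, 171.6]
ft_force: [-8.3, 4.1, 18.3]
opening: 0.268
[([236, 218, 12, 20, 177], [241.2, 228.2]), ([450, 300, 19, 16, 240], [458.6, 307.4])]
[[ 16  14  45 169 182 184 183 162   8  30  27  23]
 [ 15  13  56 172 179 183 182 164  34  24  17  29]
 [ 15   9  75 174 181 183 180 173  73   7  12  17]
 [ 16   8  90 178 178 179 185 176 109  17  23  24]
 [ 16   5 107 181 181 184 185 182 126  23  23  17]
 [ 18  17 133 180 181 183 180 183 126  22  23  17]
 [  3  41 148 178 179 183 188 177 107   6  23  17]
 [ 71  32 122 178 180 184 183 172 139  79  10  17]
 [106  23  77 160 175 181 178 154 145 134  97  23]
 [118  25  32  96 142 159 156 115 134 147 143 112]
 [128  35   6  28  62  87  86  65 117 145 148 142]
 [141  62  13   6  11  21  22  35 111 146 146 146]
 [153 112  54  24  12   6   8  47 123 146 146 147]
 [153 147 118  81  57  43  48  96 138 145 145 148]
 [150 148 147 140 124 105 111 134 145 147 150 151]
 [150 146 146 149 153 148 148 150 151 152 153 155]
 [148 148 150 152 156 158 156 156 154 155 155 156]
 [151 149 154 155 155 156 156 156 154 152 149 149]]
```

```bash
python3 -m crank '[[1,0,-2,0,40],[1,0,-2,0,45],[1,0,-2,0,45],[1,0,-2,0,45],[1,0,-2,0,45],[1,0,-2,0,45]]'|egrep "pos|ft|open"; python3 r.py;python3 -m crank '[[1,0,-15,0,45],[1,0,-35,0,45],[1,0,-55,0,45],[1,0,-55,0,0],[1,0,-55,0,0],[1,0,-55,0,0],[1,0,-55,0,0],[1,0,-55,0,0]]'; python3 r.py|head -1;  python3 -c "
from h import *
to(643,-119,198,172.4)"
```

```text
eef_pos: [644.6, -120.0, 171.2]
ft_force: [0.2, 0.1, 0.7]
opening: 0.472
[([236, 219, 14, 19, 197], [243.0, 228.0]), ([450, 300, 18, 16, 242], [458.5, 307.4])]
[[ 15  13  17 140 179 182 184 183 181 102  20  32]
 [ 15  15  26 154 183 182 186 182 183  91  20  42]
 [ 15  13  38 165 179 180 184 182 177  81  15  19]
 [ 12  12  54 171 180 181 184 182 172  34  21  28]
 [ 16  10  73 174 180 181 183 184 159  33  23  23]
 [ 16   6 105 177 181 184 183 183 151  19  24  22]
 [  8  16 131 182 179 181 185 186 136  12  28  22]
 [ 83  41 111 174 179 185 184 181 144  66  15  21]
 [123  47  64 146 170 178 183 159 141 136  94  20]
 [135  40  23  75 124 149 154 100 116 147 142 105]
 [143  61   9  18  44  76  79  43  89 145 147 144]
 [148 105  29   7   7  16  18  17  86 144 147 148]
 [145 139  82  36  15   9   7  30 111 145 147 147]
 [144 145 138 100  67  50  44  83 134 145 147 147]
 [144 146 149 146 134 114 109 132 145 146 149 152]
 [147 145 148 149 154 151 146 149 149 152 154 156]
 [149 149 150 154 155 156 155 154 155 155 157 158]
 [151 152 152 154 153 157 155 156 151 151 147 152]]
t: 20.77
eef_pos: [643.3, -119.7, 225.4]
tcp_rot: [3.141, -0.002, 3.009]
ft_force: [0.5, 0.1, 0.2]
opening: 0.175
grip_force: 0.0
[([236, 218, 15, 20, 196], [243.1, 228.0]), ([450, 300, 19, 16, 240], [458.6, 307.4])]
t 20.82 pos [ 643.4 -119.7  225.6] rot [ 1.800e+02 -1.000e-01  1.724e+02] row [ 0.5  0.7 27.6  0. ] F [ 0.6 -0.2 -0.1] op 13.2 g 0.0
```

Released, and the pin stays in the hole. Now close the fingers and press on the grip's top along the hole axis.

```bash
python3 -m crank '[[0,0,10,0,0],[0,0,20,0,0],[0,0,26,0,0],[0,0,26,0,0],[0,0,26,0,0]]'|egrep "pos|ft|open"; for i in 1 2 3 4; do python3 -m crank '[[-1,0,2,0,0],[-1,0,2,0,0]]' |egrep "pos|ft";done; python3 r.py|head -1
```

```text
eef_pos: [643.4, -119.8, 199.7]
ft_force: [-0.0, -0.2, 0.1]
opening: 0.006
eef_pos: [644.8, -120.0, 198.5]
ft_force: [0.1, 1.2, -0.3]
eef_pos: [645.7, -120.1, 196.4]
ft_force: [-0.4, 0.2, -0.4]
eef_pos: [646.6, -120.2, 194.3]
ft_force: [0.2, 0.1, -1.1]
eef_pos: [647.7, -120.4, 192.2]
ft_force: [0.8, -1.2, 0.9]
[([237, 219, 14, 19, 191], [243.3, 228.1]), ([450, 300, 19, 16, 243], [458.5, 307.4])]
```

```bash
for i in 1 2 3 4; do python3 -m crank '[[0,0,2,0,0],[0,0,2,0,0]]' |egrep "pos|ft";done; python3 r.py|head -1
```

```text
eef_pos: [647.8, -120.4, 191.6]
ft_force: [-3.0, 0.5, 8.4]
eef_pos: [648.0, -120.4, 191.1]
ft_force: [-6.2, 1.8, 19.0]
eef_pos: [648.1, -120.5, 190.8]
ft_force: [-8.7, 2.0, 29.6]
eef_pos: [648.3, -120.5, 190.5]
ft_force: [-14.1, 3.2, 42.2]
[([237, 219, 14, 19, 191], [243.3, 228.2]), ([450, 300, 18, 16, 243], [458.5, 307.4])]
```

It takes 42 N along the hole axis with no movement. Retreat and check with the last picture.

```bash
python3 -m crank '[[0,0,-20,0,0],[0,0,-50,0,0],[0,0,-90,0,0],[60,0,-120,0,0],[100,0,-120,0,0],[140,0,-120,0,0],[160,0,-120,0,0],[160,0,-120,0,0],[160,0,-120,0,0]]'|egrep "pos|ft"
python3 - <<'E'
from h import *
g=grab()
b=cv2.resize(g["scene"]["img"][195:270,205:280],(600,600),interpolation=cv2.INTER_CUBIC)
a=cv2.resize(g["top"]["img"][150:240,345:375+0],(200,600),interpolation=cv2.INTER_CUBIC)
cv2.imwrite("pics/p9.png",np.hstack([b,a]))
E
```

```text
eef_pos: [487.9, -99.0, 305.6]
ft_force: [0.2, 0.1, 0.5]
```

View pics/p9.png

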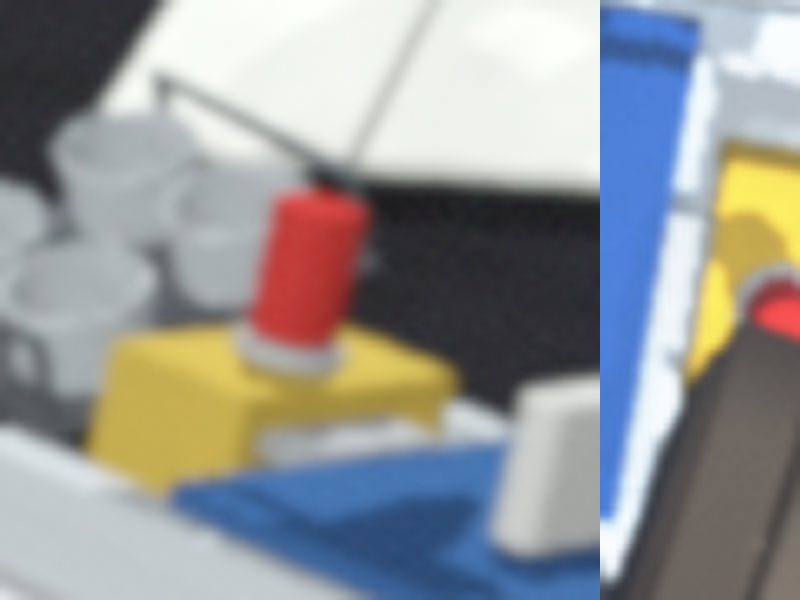

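The pin is home: its flange lies flat on the clevis's top face at crop (290,355), tilted along the hole axis. The shutter is shut and the arm is clear.

```bash
python3 -c "
from cell import env
print(env.job_done())"
```

```text
the job is handed in; nothing more can be done
None
```

The shutter is fully shut, and the red pin is pushed home through the clevis and tongue and released. The job was handed in with the arm clear after about 22 s, and the hand-in gave no verdict.

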